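Find the dip basket that nests in the rinse pot

ROBOT

A 7-joint arm with a two-finger parallel gripper is mounted at the origin on the work surface. World frame = base frame: x ahead of the robot, y to its left, z up, the work surface at z = 0. Lengths are in m, angles in rad, forces in N, time in s.
With the tool pointing down it reaches from about 0.4 to 0.85 m from the base axis. Payload 10.4 kg.
Tool frame: the origin (TCP) lies midway between the tips of the shut fingers; the grasp point (between the pads) lies 19 mm behind it (manip.hold_point_z is the distance from the TCP to the grasp point, in m); z points along the fingers, y is the line along which they close (so a half turn about z gives the same grasp; the last joint's range is limited). The gripper opens to 85 mm and grips with 20 to 120 N. Pads are 22 mm wide; open, the fingers measure 114 mm over their backs; the gripper's body (76 mm by 85 mm) begins 54 mm behind the grasp point. The pads swing forward as they close: fully open they stand 13 mm farther back than shut.
Start: joints at [1.221, 0.332, -0.065, 1.46, 0.022, 1.35, -0.088], TCP at [0.201, -0.592, 0.21] pointing down, gripper open.
Joint ranges: [-2.6, 2.6], [-0.5, 2.12], [-1.47, 1.34], [0.16, 2.42], [-1.27, 4.41], [0.06, 2.06], [-2.6, 2.6]. Speed limits (rad/s): [2.22, 2.22, 2.79, 2.79, 3.14, 3.14, 3.14].

INTERFACE

Orientations are given as a unit quaternion [x, y, z, w].
In Python, from workcell import manip, eyes, job gives the robot as it stands.
- The arm moves only by the shell command python3 -m crank 'ROWS' [FORCE]. ROWS is JSON, a list that holds one entry, the list of rows, each a list of 7 numbers: the finger opening in cm, from 0 to 8.54, then the shift along the world's x, y, z in cm, then the turn, a rotation vector about the world's x, y, z in degrees. In form: [[[hand, x, y, z, ax, ay, az], ...]]. A call has 1 to 20 rows; each row shifts and turns the commanded pose from where the row before left it; what a row does not reach is not made up. A row lasts 1/8 s, in which the tool goes at most 62.5 mm and 10.7 degrees, less where a joint would pass 70% of its speed; a pose out of reach is approached as far as the arm can. A call with a gripper value outside its range is refused whole. The fingers move at their own pace and stop on an object; FORCE is the grip in N (left out, the last holds). Time passes only in rows, so rows that do not move let the fingers close. It gives the time, the measured TCP pose, the force, the opening and the grip force at its end, in the units of the state.
- manip.get_obs(): the state, without advancing time (a new reading comes with each control period).
- eyes.camera(name): name is "scene" or "top" or "wrist"; returns (picture, depth): 384x512x3 uint8, red, green, blue; 384x512 float32, m along the optical axis (not along the pixel's ray), 0 where there is no reading.
- eyes.camera_params(name): a dict with "fx", "fy", "cx", "cy" (pixels), "world_from_camera" (4x4, takes a point from camera to world coordinates); the wrist camera has in their place "hand_eye" (4x4, takes a point from camera to tool coordinates, whose origin is the TCP and whose axes are the flange's). Camera axes: x right, y down, z forward; pixel columns grow to the right and rows downward; lengths in m; the calibration is good to about 2 mm. A picture is of the moment at which its call begins: read the wrist's pose just before it. camera_params takes no time and is no camera call.
- job.hand_in(): hands the job in; it is judged then, once.
The state is a dict: "clock": time; "joint_pos": joint angles; "joint_velocities": joint speeds; "tau": joint torques, N m; "position": TCP position; "ee_rot": TCP orientation; "ft_force": force on the tool from outside, world axes, zero at the start; "torque": the same for the moment, N m; "grip_width": opening from 0.0 (shut) to 1.0 (fully open); "grasp_force": force on a finger pad.
Only numpy, scipy, OpenCV 4.12 (cv2) and the standard library are available. Lean on these libraries where they do the work, as an engineer would, in place of code of your own. Each camera call takes 0.05 s, during which the arm holds its last target. There are 200 camera calls.

TASK

The grey rinse pot on the drip tray needs its dip basket: by trying them, find the one of the three steel baskets on the rubber mat that goes all the way in, and leave it sitting straight in the pot with its flange resting on the rim. The two that do not fit must end up standing upright on the mat. Set the baskets down rather than dropping or tipping them, and leave everything else on the bench where it is.

Things in the scene. Friction and masses are not known exactly. Their poses are not given: they have to be found in the camera images.
- basket_a_handle (a point): centre of the bridge handle on top of a steel dip basket, on its axis, 40 mm above its flange and 137 mm above its foot; z up the axis. Flat bar 64 mm long (this point's x), 12 mm thick (y), 18 mm high (z), on 10 mm wide legs at its ends; 31 mm free under the bar. Same flange and handle on all three baskets
- basket_b_handle (a point): centre of the bridge handle on top of a steel dip basket, on its axis, 40 mm above its flange and 123 mm above its foot; z up the axis. Flat bar 64 mm long (this point's x), 12 mm thick (y), 18 mm high (z), on 10 mm wide legs at its ends; 31 mm free under the bar. Same flange and handle on all three baskets
- basket_c_handle (a point): centre of the bridge handle on top of a steel dip basket, on its axis, 40 mm above its flange and 109 mm above its foot; z up the axis. Flat bar 64 mm long (this point's x), 12 mm thick (y), 18 mm high (z), on 10 mm wide legs at its ends; 31 mm free under the bar. Same flange and handle on all three baskets
- basket_a: that basket, loose, 0.15 to 0.31 kg, upright on the mat at the start: closed perforated drum 53 mm in diameter, 92 mm long, 4 mm bevel at the foot; flange 84 mm across, 5 mm thick on top of the drum. Origin: centre of the foot's underside, z up, x along the handle bar
- basket_b: that basket, loose, 0.15 to 0.31 kg, upright on the mat at the start: closed perforated drum 61 mm in diameter, 78 mm long, 4 mm bevel at the foot; flange 84 mm across, 5 mm thick on top of the drum. Origin: centre of the foot's underside, z up, x along the handle bar
- basket_c: that basket, loose, 0.15 to 0.31 kg, upright on the mat at the start: closed perforated drum 69 mm in diameter, 64 mm long, 4 mm bevel at the foot; flange 84 mm across, 5 mm thick on top of the drum. Origin: centre of the foot's underside, z up, x along the handle bar
- pot_mouth (a point): centre of the mouth of the rinse pot fixed on the tray, at rim height, 112 mm above the bench, z up. Round grey pot, 92 mm outside, 100 mm tall, handle loops at its +y and -y sides 30 mm below the rim, reaching 60 mm from the axis. The basket that fits goes in with 2 mm play all round; its flange then rests on the rim, its handle point 45 mm above this point
- tray: low aluminium drip tray, 150 mm square, 12 mm thick, fixed; origin under its centre. The pot on it is one of three, alike outside but of different bore and depth; it varies which. Exactly one basket fits: a wider one stops with its foot on the rim, a narrower one hits the floor and stands 14 mm or more proud. The two spare pots on a plywood board at the back are not used
- mat_top (a point): centre of the upper surface of the thin black rubber mat, 230 mm (x) by 420 mm (y), 3 mm above the bench, fixed; the three baskets stand on it in a row along y, about 130 mm apart
- hub: bare aluminium wheel hub standing on end on the mat behind the baskets, 56 mm across its two rims, 85 mm tall; origin at the centre of its underside. A bystander, loose.
- chainring: small dark steel ring lying flat on the mat behind the baskets, 56 mm across, 12 mm thick; origin at the centre of its underside. A bystander, loose.
- grease: closed jar on the bench beyond the gap between mat and tray, 60 mm across, 100 mm tall; origin at the centre of its underside. A bystander, loose.
- wrench: steel wrench, 170 mm long, lying on the bench between the robot and the tray; lying along its own x; origin on its underside, about mid-length. A bystander, loose.
- screwdriver: screwdriver, 190 mm long, lying on the bench to the right of the tray; lying along its own x; origin on its underside, about mid-length. A bystander, loose.
- pedal: black bicycle pedal, 90 x 60 x 24 mm, lying on the bench beyond the tray; origin at the centre of its underside. A bystander, loose.
- mug: white mug, 80 mm across, 90 mm tall, to the left of the mat; origin at the centre of its underside. A bystander, loose.
There are look-alikes about, which are no part of the job. What is shaped like the basket_a but brown is not meant.

How it is judged:
By the outcome, as a careful person would: the job done as asked, in the order asked, and still so for the second after the job is handed in, with the robot touching nothing.
It also fails if it takes over 72 s, if anything falls off the work surface, if the arm or the gripper's body presses on something with over 40 N, if the wrist force passes 120 N, or if a joint passes its speed limit or range.

## Working session

There is one attempt and no reset: what is moved stays moved. The work goes in short steps, Python scripts to look and compute and a shell command to move; the robot and the scene stay as the last step left them, time stands still between calls to the robot, and variables do not carry over. Pictures are saved under pics/ and viewed, at most 10 in all, crops included, and the job is handed in when it is done.

```bash
ls; mkdir -p pics; python3 - <<'E'
from workcell import manip, eyes, job
import cv2,numpy as np
o=manip.get_obs(); print({k:np.round(v,3).tolist() for k,v in o.items()}, manip.hold_point_z)
for n in("scene","top"):
    p,d=eyes.camera(n); cv2.imwrite(f"pics/{n}0.png",cv2.resize(p[:,:,::-1],(800,600),interpolation=cv2.INTER_CUBIC)); np.savez(f"{n}0.npz",p=p,d=d)
    print(n,eyes.camera_params(n))
E
```

```text
pics
{'clock': 0.0, 'joint_pos': [1.221, 0.333, -0.065, 1.461, 0.022, 1.35, -0.088], 'joint_velocities': [0.002, -0.002, 0.0, -0.001, -0.0, -0.002, 0.002], 'tau': [0.0, -62.544, 0.05, -39.161, 0.016, 0.01, -0.0], 'position': [0.201, -0.592, 0.209], 'ee_rot': [0.987, 0.163, -0.0, -0.001], 'ft_force': [0.559, -0.728, 0.927], 'torque': [0.004, 0.005, -0.071], 'grasp_force': 0.0, 'grip_width': 0.999} 0.0187
scene {'fx': 447.43337002906384, 'fy': 447.43337002906384, 'cx': 256.21421507310026, 'cy': 191.28401017718974, 'world_from_camera': array([[-0.76913233,  0.53459928, -0.35019861,  1.00000525],
       [ 0.63891078,  0.65616042, -0.40155513,  0.56918754],
       [ 0.01511539, -0.5325947 , -0.84623544,  1.2596632 ],
       [ 0.        ,  0.        ,  0.        ,  1.        ]])}
top {'fx': 393.1852158905097, 'fy': 393.1852158905097, 'cx': 253.53093411486648, 'cy': 188.8197387423397, 'world_from_camera': array([[ 0.00735661, -0.98877789,  0.1492118 ,  0.36223201],
       [-0.99986327, -0.00948336, -0.01354677,  0.04566388],
       [ 0.01480977, -0.14909174, -0.98871246,  1.27604005],
       [ 0.        ,  0.        ,  0.        ,  1.        ]])}
```

View pics/top0.png

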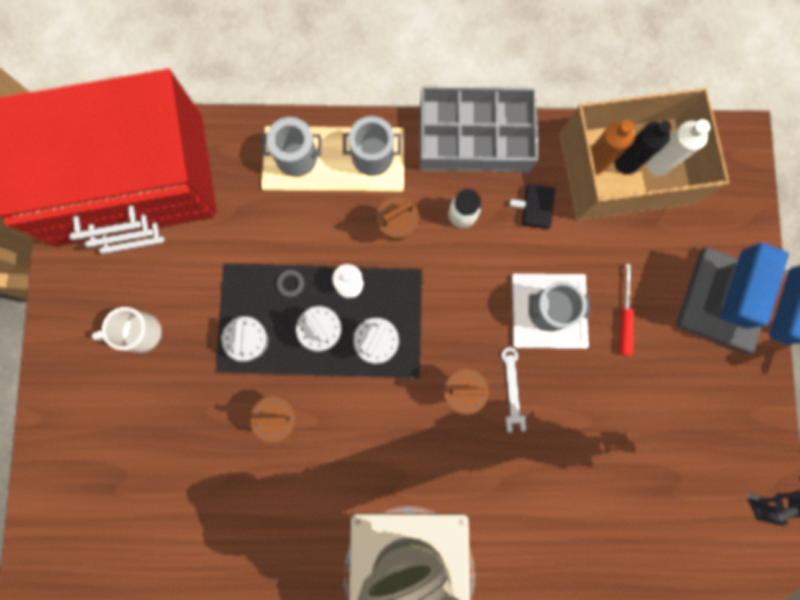

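View pics/scene0.png

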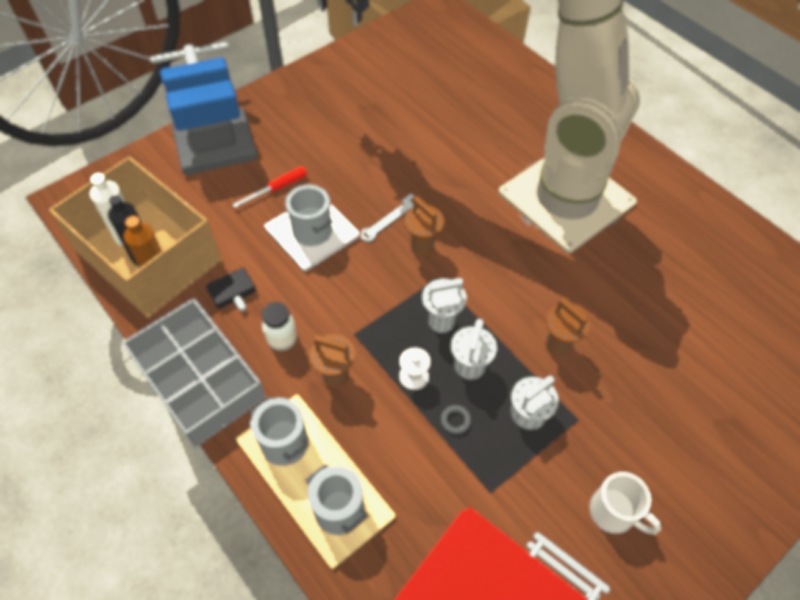

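Top picture (800x600 px): three steel baskets on the black mat at (244,338), (318,328) and (376,340). The brown look-alikes, not meant, are at (272,418), (467,391) and (397,217). The job pot is on the tray at (560,305); the spare pots at (292,145) and (372,145) are not used. The hub is at (348,281) and the ring at (290,283).

```bash
cat > h.py <<'E'
from workcell import manip, eyes, job
import cv2,numpy as np
def cloud(n,d,P=None):
    P=P or eyes.camera_params(n); v,u=np.nonzero(d>0); z=d[v,u]
    X=np.c_[(u-P["cx"])/P["fx"]*z,(v-P["cy"])/P["fy"]*z,z]
    T=P["world_from_camera"]; return X@T[:3,:3].T+T[:3,3],u,v
def circ(q):
    A=np.c_[2*q,np.ones(len(q))]; s=np.linalg.lstsq(A,(q**2).sum(1),rcond=None)[0]
    return s[:2],np.sqrt(s[2]+s[:2]@s[:2])
E
python3 - <<'E'
from h import *
S={n:cloud(n,np.load(n+"0.npz")["d"]) for n in("top","scene")}
X,u,v=S["top"]
def at(px,py):
    i=np.argmin((u-px*.64)**2+(v-py*.64)**2); return X[i]
c={k:at(*p) for k,p in dict(L=(244,338),M=(318,328),R=(376,340),pot=(545,305),hub=(348,281),ring=(290,270),grease=(465,200),mug=(125,325),wrenchA=(510,355),wrenchB=(515,425),tray=(520,340),mat=(230,275),mat2=(410,365),brown=(467,391)).items()}
for k,p in c.items(): print(k,p.round(3))
for n in S:
  Y=S[n][0]
  for k in"LMR":
    m=np.hypot(*(Y[:,:2]-c[k][:2]).T)<.06
    q=Y[m&(Y[:,2]>.06)]; h,e=np.histogram(q[:,2],np.arange(.06,.17,.004)); print(n,k,[(round(float(a)*1000),int(b)) for a,b in zip(e,h) if b>5])
    zt=np.percentile(q[:,2],99); b=q[q[:,2]>zt-.014]; ctr=b[:,:2].mean(0); w,V=np.linalg.eigh(np.cov(b[:,:2].T)); 
    f=q[(q[:,2]<zt-.035)&(q[:,2]>zt-.062)]; box=cv2.minEnclosingCircle(f[:,:2].astype(np.float32))
    print('   bar',ctr.round(4),'zt',round(zt,4),'ang',np.degrees(np.arctan2(V[1,1],V[0,1])).round(1),'len',np.ptp(b[:,:2]@V[:,1]).round(3),'flange mec',np.round(box[0],4),round(box[1],4))
  m=(np.hypot(*(Y[:,:2]-(c['pot'][:2]+[0,-.02])).T)<.07)
  r=Y[m&(Y[:,2]>.108)&(Y[:,2]<.118)]; print(n,'pot rim',len(r),circ(r[:,:2]),cv2.minEnclosingCircle(r[:,:2].astype(np.float32)), np.median(r[:,2]))
  C=np.array(cv2.minEnclosingCircle(r[:,:2].astype(np.float32))[0]); rr=np.hypot(*(r[:,:2]-C).T); print('  radii pct',np.percentile(rr,[1,5,10,50,90,99]).round(4))
  i=Y[(np.hypot(*(Y[:,:2]-C).T)<.02)]; print('  inside z',np.percentile(i[:,2],[0,5,10,30,50]).round(4))
E
```

```text
L [0.457 0.326 0.072]
M [0.471 0.174 0.134]
R [0.447 0.065 0.151]
pot [ 0.531 -0.273  0.048]
hub [0.571 0.124 0.069]
ring [0.603 0.249 0.012]
grease [ 0.731 -0.107  0.102]
mug [0.486 0.587 0.005]
wrenchA [ 0.432 -0.207  0.004]
wrenchB [ 0.289 -0.217  0.003]
tray [ 0.46  -0.227  0.019]
mat [0.593 0.377 0.007]
mat2 [ 0.407 -0.     0.006]
brown [ 0.358 -0.101  0.144]
top L [(64, 13), (68, 156), (72, 277), (76, 36), (112, 8), (116, 34), (120, 52)]
   bar [0.4575 0.3263] zt 0.1239 ang 178.1 len 0.062 flange mec [0.4572 0.3273] 0.0425
top M [(80, 73), (84, 281), (88, 145), (92, 7), (132, 49), (136, 35)]
   bar [0.4769 0.1804] zt 0.1384 ang -145.5 len 0.063 flange mec [0.4775 0.1807] 0.0423
top R [(92, 7), (96, 152), (100, 312), (104, 50), (144, 25), (148, 55), (152, 10)]
   bar [0.4535 0.0683] zt 0.1529 ang 154.1 len 0.063 flange mec [0.4538 0.0685] 0.042
top pot rim 253 (array([ 0.52473302, -0.28886707]), np.float64(0.04168294197575948)) ((0.5256898403167725, -0.2894887328147888), 0.04641816020011902) 0.11249834602410957
  radii pct [0.0367 0.0373 0.0377 0.0416 0.0454 0.0463]
  inside z [
[... 197 characters left out ...]
nge mec [0.4547 0.33  ] 0.0433
scene M [(80, 80), (84, 268), (88, 120), (92, 9), (128, 8), (132, 41), (136, 30)]
   bar [0.4774 0.1847] zt 0.1386 ang -145.7 len 0.063 flange mec [0.4747 0.1821] 0.043
scene R [(60, 13), (92, 18), (96, 139), (100, 200), (104, 32), (108, 6), (132, 6), (136, 13), (140, 13), (144, 30), (148, 46), (152, 12)]
   bar [0.4533 0.0722] zt 0.153 ang 154.1 len 0.062 flange mec [0.4508 0.0699] 0.044
scene pot rim 181 (array([ 0.52299487, -0.28616723]), np.float64(0.041913752449220965)) ((0.5242441892623901, -0.28680548071861267), 0.04791539907455444) 0.11256898004729377
  radii pct [0.0343 0.0367 0.038  0.0418 0.0461 0.0476]
  inside z [0.0512 0.0512 0.0512 0.0512 0.0512]
```

Pot bore is about 73 mm and the floor is at about 45 mm, which suggests basket_c: the leftmost steel one, with its flange at 72 mm. I'll fly over the pot first to refine its position with the wrist camera.

```bash
python3 -m crank '[[[6,3.2,3.0,1.1,0,0,8],[6,3.2,3.0,1.1,0,0,8],[6,3.2,3.0,1.1,0,0,8],[6,3.2,3.0,1.1,0,0,8],[6,3.2,3.0,1.1,0,0,8],[6,3.2,3.0,1.1,0,0,8],[6,3.2,3.0,1.1,0,0,8],[6,3.2,3.0,1.1,0,0,8],[6,3.2,3.0,1.1,0,0,8],[6,3.2,3.0,1.1,0,0,8],[6,0,0,0,0,0,0],[6,0,0,0,0,0,0]]]' 60
cat >> h.py <<'E'
from scipy.spatial.transform import Rotation as Ro
def wrist(name=None):
    o=manip.get_obs(); p,d=eyes.camera("wrist"); P=dict(eyes.camera_params("wrist"))
    T=np.eye(4); T[:3,:3]=Ro.from_quat(o["ee_rot"]).as_matrix(); T[:3,3]=o["position"]
    P["world_from_camera"]=T@P["hand_eye"]
    if name: cv2.imwrite(f"pics/{name}.png",p[:,:,::-1])
    return o,p,d,P
def yaw(o):
    y=Ro.from_quat(o["ee_rot"]).as_matrix(); return np.degrees(np.arctan2(y[1,1],y[0,1])),y[:,2]
E
python3 - <<'E'
from h import *
o,p,d,P=wrist("w1"); print(o["position"].round(4),yaw(o),o["joint_pos"].round(2),o["clock"]); print(P["hand_eye"].round(3),P["fx"])
Y,u,v=cloud("wrist",d,P)
m=np.hypot(*(Y[:,:2]-[.525,-.288]).T)<.07
r=Y[m&(Y[:,2]>.107)&(Y[:,2]<.118)]; print(len(r))
if len(r)>20:
  C,R=circ(r[:,:2]);print(C,R,cv2.minEnclosingCircle(r[:,:2].astype(np.float32)),np.median(r[:,2]))
  print(np.percentile(np.hypot(*(r[:,:2]-C).T),[1,5,50,95,99]))
E
```

```text
clock: 1.6
position: [0.5201, -0.2925, 0.3195]
ee_rot: [0.652, 0.758, -0.0, -0.0]
ft_force: [-0.7, -0.3, 0.1]
grip_width: 0.701
grasp_force: 0.0
[ 0.5201 -0.2925  0.3195] (np.float64(8.638013182371255), array([-9.82268894e-04,  4.27500279e-05, -9.99999517e-01])) [ 0.81  0.27 -0.47  1.33  0.12  1.57  0.5 ] 1.6
[[ 0.001 -0.961 -0.277  0.069]
 [ 1.     0.001  0.001 -0.   ]
 [-0.001 -0.277  0.961 -0.162]
 [ 0.     0.     0.     1.   ]] 268.5489885989139
1140
[ 0.52520531 -0.29029375] 0.04142463972599822 ((0.5252050161361694, -0.29064303636550903), 0.045852430164813995) 0.11026042215983797
[0.0370037  0.03748051 0.04138754 0.04512614 0.04556017]
```

View pics/w1.png

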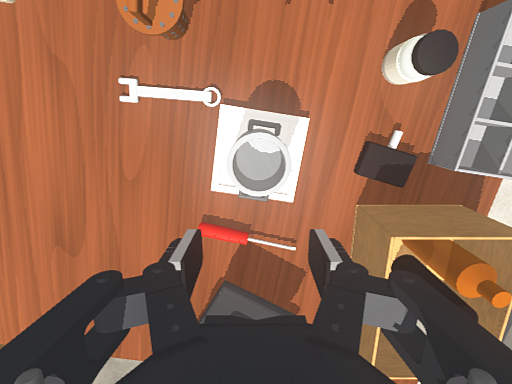

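The wrist view shows the pot on the tray at (258,162), with a wide bore, and its rim centre fits at (0.525,-0.290). Next is basket_c.

```bash
python3 -m crank '[[[6,-0.45,4.4,0,0,0,5.7],[6,-0.45,4.4,0,0,0,5.7],[6,-0.45,4.4,0,0,0,5.7],[6,-0.45,4.4,0,0,0,5.7],[6,-0.45,4.4,0,0,0,5.7],[6,-0.45,4.4,0,0,0,5.7],[6,-0.45,4.4,0,0,0,5.7],[6,-0.45,4.4,0,0,0,5.7],[6,-0.45,4.4,0,0,0,5.7],[6,-0.45,4.4,0,0,0,5.7],[6,-0.45,4.4,-0.5,0,0,5.7],[6,-0.45,4.4,-0.5,0,0,5.7],[6,-0.45,4.4,-0.5,0,0,5.7],[6,-0.45,4.4,-0.5,0,0,5.7],[6,0,0,0,0,0,0],[6,0,0,0,0,0,0]]]'
cat > b.py <<'E'
from h import *
import sys
o,p,d,P=wrist(sys.argv[1]); print(o["position"].round(4),yaw(o),o["joint_pos"].round(2),o["clock"])
Y,u,v=cloud("wrist",d,P); ap=np.array([float(sys.argv[2]),float(sys.argv[3])]); zb=float(sys.argv[4])
m=np.hypot(*(Y[:,:2]-ap).T)<.06
b=Y[m&(abs(Y[:,2]-zb-.004)<.011)]; w,V=np.linalg.eigh(np.cov(b[:,:2].T)); pr=(b[:,:2]-ap)@V
print(len(b),'bar mean',b.mean(0).round(4),'mid',(ap+V@((pr.max(0)+pr.min(0))/2)).round(4),'size',np.ptp(pr,axis=0).round(4),'ang',np.degrees(np.arctan2(V[1,1],V[0,1])))
f=Y[m&(abs(Y[:,2]-zb+.042)<.012)]; print('flange',len(f),cv2.minEnclosingCircle(f[:,:2].astype(np.float32)),np.median(f[:,2]))
E
python3 b.py w2 .457 .3285 .112
```

```text
clock: 3.65
position: [0.4584, 0.3226, 0.2997]
ee_rot: [0.014, 1.0, -0.0, -0.0]
ft_force: [0.7, -0.2, -1.0]
grip_width: 0.705
grasp_force: 0.0
[0.4584 0.3226 0.2997] (np.float64(88.35966107026618), array([-2.73293954e-04, -9.32687096e-04, -9.99999528e-01])) [ 0.13  0.3  -1.03  1.45  0.26  1.54  0.66] 3.65
452 bar mean [0.4543 0.3269 0.1189] mid [0.4562 0.3271] size [0.0119 0.0637] ang 177.8193738971081
flange 2072 ((0.45655807852745056, 0.3271145224571228), 0.04204295575618744) 0.07052941373613156
```

View pics/w2.png

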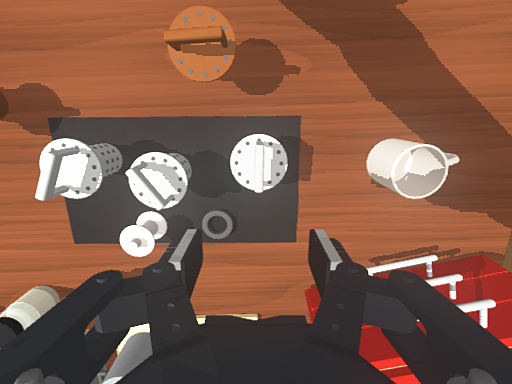

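The wrist view shows basket_c at (260,162), steel, at the mug end of the mat. The brown look-alike is at (200,42), off the mat. Descend and grasp.

```bash
python3 -m crank '[[[6,-0.2,0.45,-3,0,0,-0.5],[6,0,0,-4,0,0,0],[6,0,0,-4,0,0,0],[6,0,0,-4,0,0,0],[6,0,0,-3,0,0,0],[6,0,0,-1.7,0,0,0],[6,0,0,-1,0,0,0],[6,0,0,0,0,0,0],[0.8,0,0,0,0,0,0],[0.8,0,0,0,0,0,0],[0.8,0,0,0,0,0,0],[0.8,0,0,0,0,0,0],[0.8,0,0,0,0,0,0],[0.8,0,0,0,0,0,0]]]' 60
```

```text
clock: 5.45
position: [0.4561, 0.3287, 0.0937]
ee_rot: [0.017, 1.0, 0.0, 0.0]
ft_force: [-1.7, -1.4, 7.2]
grip_width: 0.112
grasp_force: 59.0
```

```bash
python3 -m crank '[[[0.8,0,0,1,0,0,0],[0.8,0,0,3,0,0,0],[0.8,0,0,4,0,0,0],[0.8,0,0,4,0,0,0],[0.8,0,0,4,0,0,0],[0.8,0,0,4,0,0,0],[0.8,0,0,2,0,0,0],[0.8,0,0,0,0,0,0]]]'
python3 -m crank '[[[0.8,0.43,-2,0,0,0,-4.7],[0.8,0.43,-4,0,0,0,-4.7],[0.8,0.43,-4,0,0,0,-4.7],[0.8,0.43,-4,0,0,0,-4.7],[0.8,0.43,-4,0,0,0,-4.7],[0.8,0.43,-4,0,0,0,-4.7],[0.8,0.43,-4,0,0,0,-4.7],[0.8,0.43,-4,0,0,0,-4.7],[0.8,0.43,-4,0,0,0,-4.7],[0.8,0.43,-4,0,0,0,-4.7],[0.8,0.43,-4,0,0,0,-4.7],[0.8,0.43,-4,0,0,0,-4.7],[0.8,0.43,-4,0,0,0,-4.7],[0.8,0.43,-4,0,0,0,-4.7],[0.8,0.43,-4,0,0,0,-4.7],[0.8,0.43,-3,0,0,0,-4.7],[0.8,0,-1,0,0,0,0],[0.8,0,0,0,0,0,0],[0.8,0,0,0,0,0,0]]]'
python3 - <<'E'
from h import *
o,p,d,P=wrist("w3"); print(o["position"].round(4),yaw(o),o["ft_force"])
Y,u,v=cloud("wrist",d,P)
r=Y[(np.hypot(*(Y[:,:2]-[.525,-.29]).T)<.055)&(abs(Y[:,2]-.111)<.004)];print('rim',len(r),circ(r[:,:2]))
zf=o["position"][2]+.0187-.040
q=Y[(np.hypot(*(Y[:,:2]-o["position"][:2]).T)<.055)&(abs(Y[:,2]-zf)<.012)]
print('flange',len(q),zf,q.mean(0),cv2.minEnclosingCircle(q[:,:2].astype(np.float32)))
A=np.c_[q[:,:2]-o["position"][:2],np.ones(len(q))]; print('plane',np.linalg.lstsq(A,q[:,2],rcond=None)[0])
E
```

```text
clock: 6.45
position: [0.4558, 0.3292, 0.3144]
ee_rot: [0.017, 1.0, 0.001, 0.001]
ft_force: [0.3, 0.2, -2.5]
grip_width: 0.113
grasp_force: 58.9
clock: 8.82
position: [0.5248, -0.2902, 0.3133]
ee_rot: [0.623, 0.782, 0.0, 0.0]
ft_force: [0.7, 0.1, -0.9]
grip_width: 0.116
grasp_force: 58.9
[ 0.5248 -0.2902  0.3133] (np.float64(12.94872250325759), array([ 4.15629443e-04,  3.85873567e-04, -9.99999839e-01])) [ 0.7341367   0.08490876 -0.87088651]
rim 586 (array([ 0.524989  , -0.28964441]), np.float64(0.04107189498960596))
flange 6252 0.2919536274935952 [ 0.52204522 -0.28131051  0.29026185] ((0.5251601934432983, -0.2921142876148224), 0.042455729097127914)
plane [-0.01005603  0.00208864  0.29021569]
```

View pics/w3.png

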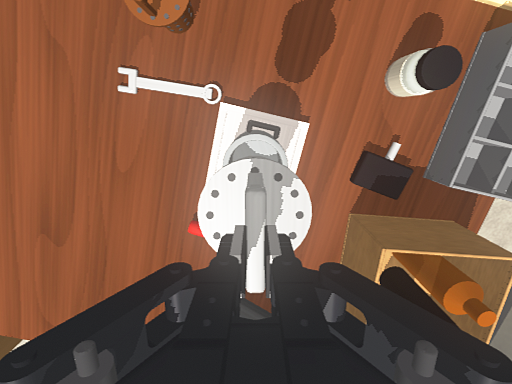

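The picture shows basket_c level in the grip at (255,215), with the pot just behind it at (255,155). By the same camera the flange is about 2 mm off the pot axis in y. I'll correct that and lower to just inside the bevel.

```bash
python3 -m crank '[[[0.8,0,0.2,-3,0,0,0],[0.8,0,0,-3,0,0,0],[0.8,0,0,-3,0,0,0],[0.8,0,0,-1.5,0,0,0],[0.8,0,0,0,0,0,0],[0.8,0,0,-0.4,0,0,0],[0.8,0,0,-0.4,0,0,0],[0.8,0,0,-0.4,0,0,0],[0.8,0,0,0,0,0,0]]]'
```

```text
clock: 10.0
position: [0.5243, -0.2894, 0.1958]
ee_rot: [0.624, 0.782, -0.0, -0.0]
ft_force: [-0.0, 0.1, -1.3]
grip_width: 0.115
grasp_force: 58.9
```

```bash
python3 -m crank '[[[0.8,0,0,-0.4,0,0,0],[0.8,0,0,-0.4,0,0,0],[0.8,0,0,-0.4,0,0,0],[0.8,0,0,0,0,0,0]]]'
```

```text
clock: 10.5
position: [0.5242, -0.2893, 0.1836]
ee_rot: [0.624, 0.782, -0.0, -0.0]
ft_force: [0.7, -0.5, -1.2]
grip_width: 0.112
grasp_force: 58.9
```

It's entering with no contact force. On down to near seat.

```bash
python3 -m crank '[[[0.8,0,0,-0.6,0,0,0],[0.8,0,0,-0.6,0,0,0],[0.8,0,0,-0.6,0,0,0],[0.8,0,0,-0.6,0,0,0],[0.8,0,0,-0.6,0,0,0],[0.8,0,0,-0.6,0,0,0],[0.8,0,0,-0.5,0,0,0],[0.8,0,0,0,0,0,0]]]'
```

```text
clock: 11.5
position: [0.5243, -0.2894, 0.1426]
ee_rot: [0.624, 0.782, 0.0, -0.0]
ft_force: [0.8, -0.2, -1.4]
grip_width: 0.112
grasp_force: 58.9
```

```bash
python3 -m crank '[[[0.8,0,0,-0.2,0,0,0],[0.8,0,0,-0.15,0,0,0],[0.8,0,0,-0.1,0,0,0],[0.8,0,0,0,0,0,0]]]'
```

```text
clock: 12.0
position: [0.5244, -0.2895, 0.1387]
ee_rot: [0.624, 0.782, -0.0, 0.0]
ft_force: [-1.0, -0.1, 0.6]
grip_width: 0.114
grasp_force: 59.1
```

```bash
python3 -m crank '[[[0.8,0,0,-0.1,0,0,0],[0.8,0,0,0,0,0,0]]]'
```

```text
clock: 12.25
position: [0.5244, -0.2896, 0.1385]
ee_rot: [0.624, 0.782, -0.0, 0.0]
ft_force: [-5.0, 1.2, 7.9]
grip_width: 0.115
grasp_force: 60.0
```

Seated on the rim at the expected height. Release and retreat upward.

```bash
python3 -m crank '[[[1.6,0,0,0,0,0,0],[2.5,0,0,0,0,0,0],[4,0,0,0,0,0,0],[4,0,0,0,0,0,0],[4,0,0,0,0,0,0],[4,0,0,1,0,0,0],[4,0,0,3,0,0,0],[4,0,0,4,0,0,0],[4,0,0,4,0,0,0],[4,0,0,4,0,0,0],[4,0,0,2,0,0,0],[4,0,0,0,0,0,0]]]'
python3 b.py w4 .5245 -.2895 .157
python3 - <<'E'
from h import *
p,d=eyes.camera("scene"); cv2.imwrite("pics/s1.png",cv2.resize(p[90:330,130:450,::-1],(800,600),interpolation=cv2.INTER_CUBIC))
p0=np.load("scene0.npz")["p"]; X,u,v=cloud("scene",d)
f=X[(np.hypot(*(X[:,:2]-[.5245,-.2895]).T)<.06)&(X[:,2]>.112)&(X[:,2]<.125)]
print('flange plane',np.linalg.lstsq(np.c_[f[:,:2]-[.5245,-.2895],np.ones(len(f))],f[:,2],rcond=None)[0],len(f))
E
```

```text
clock: 13.75
position: [0.5252, -0.2895, 0.3196]
ee_rot: [0.624, 0.782, 0.0, 0.002]
ft_force: [0.5, 0.4, -0.8]
grip_width: 0.471
grasp_force: 0.0
[ 0.5252 -0.2895  0.3196] (np.float64(12.832892455841545), array([ 0.00316601, -0.00156149, -0.99999377])) [ 0.83  0.28 -0.51  1.33  0.14  1.56  0.56] 13.75
515 bar mean [ 0.5246 -0.2892  0.1637] mid [ 0.525  -0.2907] size [0.0112 0.0633] ang 102.87354100854256
flange 2760 ((0.5250757932662964, -0.2905958890914917), 0.046050213277339935) 0.11529921767176873
flange plane [-0.00286008 -0.0091271   0.11779956] 366
```

View pics/s1.png

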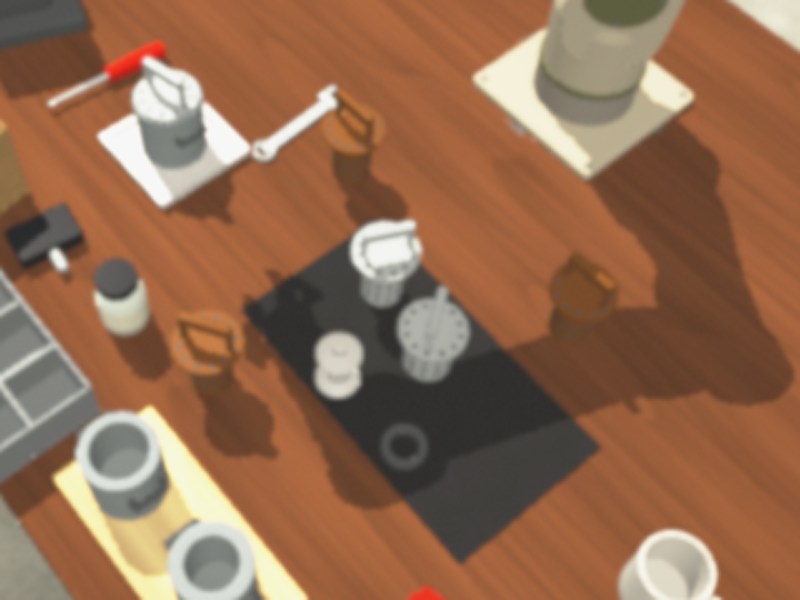

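View pics/w4.png

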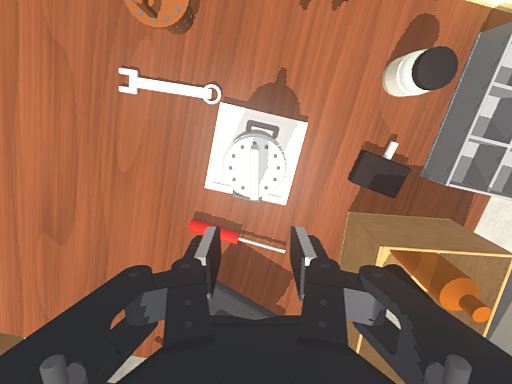

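Basket_c sits flat in the pot (scene crop (168,95), wrist view (255,165)), with its flange top at 117 mm, as it should be. The other two baskets still stand on the mat at (385,250) and (430,330), and the bystanders are where they were.

```bash
python3 -c "
from workcell import job
print(job.hand_in())"
```

```text
the job is handed in; nothing more can be done
None
```

Basket_c went all the way into the pot and sits level with its flange on the rim. I tried only that one, because the measured pot bore (about 73 mm) and depth already pointed to it. Baskets a and b were never touched and stand upright on the mat; the job was handed in at about 14 s.

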